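# Pile up a laminated lug for welding

## Task

Build the three-layer lug on the copper block ready for welding: put the red filler plate on the bare steel plate that already lies on the block, then the other bare steel plate on top, all rounded ends the same way, edges flush and holes in line. Set the plates down gently rather than dropping them, do not shift the bottom plate, and leave the other tools alone.

Things in the scene. Friction and masses are not known exactly. Their poses are not given: they have to be found in the camera images.
- block: fixed copper backing block, 150 x 66 x 20 mm, standing on the table; origin at the centre of its underside, x along its length. The base plate lies on top of it
- base_plate: bare steel lug plate, lying flat and loose on the copper block with its underside 20 mm above the table, lengthways on the block. 110 mm long (x), 50 mm wide (y), 12 mm thick; the +x end is a half circle of radius 25 mm with a 22 mm through hole, the -x end is square. Origin at the centre of the underside, midway along the length; x points to the rounded end, z up. Mass about 0.4 kg
- filler_plate: red-primed lug plate, lying flat on the table. 110 mm long (x), 50 mm wide (y), 12 mm thick; the +x end is a half circle of radius 25 mm with a 22 mm through hole, the -x end is square. Origin at the centre of the underside, midway along the length; x points to the rounded end, z up. Mass about 0.4 kg
- cover_plate: bare steel lug plate, lying flat on the table (not on the block). 110 mm long (x), 50 mm wide (y), 12 mm thick; the +x end is a half circle of radius 25 mm with a 22 mm through hole, the -x end is square. Origin at the centre of the underside, midway along the length; x points to the rounded end, z up. Mass about 0.4 kg
- magnet: bystander: red and black square welding magnet lying flat, 90 x 90 x 31 mm; origin at the centre of its underside
- pliers: bystander: red-handled pliers lying flat, about 175 x 80 x 14 mm; origin on the table, near the pivot, jaws to +x
- spray_can: bystander: upright can with yellow label, 64 mm diameter, 170 mm high; origin at the centre of its base
- wire_brush: bystander: brush lying flat, 200 mm long along x, handle to -x; origin at its underside
- base_plate_hole (a point): centre of the hole's mouth on top of the base_plate: 30 mm along +x from its origin, 12 mm up
- base_plate_square_end (a point): middle of the top edge of the base_plate's square end: 55 mm along -x from its origin, 12 mm up
- filler_plate_hole (a point): centre of the hole's mouth on top of the filler_plate: 30 mm along +x from its origin, 12 mm up
- filler_plate_square_end (a point): middle of the top edge of the filler_plate's square end: 55 mm along -x from its origin, 12 mm up
- cover_plate_hole (a point): centre of the hole's mouth on top of the cover_plate: 30 mm along +x from its origin, 12 mm up
- cover_plate_square_end (a point): middle of the top edge of the cover_plate's square end: 55 mm along -x from its origin, 12 mm up
Things that resemble listed ones, but are neither listed nor needed, are in the scene too. Leave any purple look-alike of the cover_plate alone.

How it is judged:
By the outcome, as a careful person would: the job done as asked, in the order asked, and still so for the second after the job is handed in, with the robot touching nothing.
It also fails if it takes over 58 s, if anything falls off the work surface, if the arm or the gripper's body presses on something with over 40 N, if the wrist force passes 120 N, or if a joint passes its speed limit or range.

## Robot

A 6-joint arm with a two-finger parallel gripper is mounted at the origin on the work surface. World frame = base frame: x ahead of the robot, y to its left, z up, the work surface at z = 0. Lengths are in mm, angles in degrees, forces in N, time in s.
With the tool pointing down it reaches from about 400 to 925 mm from the base axis. Payload 3.4 kg.
Tool frame: the origin (TCP) lies on the centre line of the jaws, within the pads' length; the fingertips stand 19 mm ahead of it and the grasp point (between the pads) is the TCP (tip_reach is the distance from the TCP to the fingertips, in mm); x points along the fingers, y is the direction in which the jaws open and shut, and the axes are right-handed (so a half turn about x gives the same grasp; the last joint's range is limited). The gripper opens to 85 mm and grips with 20 to 120 N. Pads are 22 mm wide; open, the fingers measure 114 mm over their backs; the gripper's body (76 mm by 85 mm) begins 54 mm behind the grasp point. The pads swing forward as they close: fully open they stand 13 mm farther back than shut.
Start: joints at [61.793, 17.578, 86.31, -0, 76.112, -4.211], TCP at [233.855, 525.303, 250.305] pointing down, gripper open.
Joint ranges: [-179.03, 179.03], [-60, 130.46], [8.19, 133.38], [-81.62, 261.62], [5.75, 156.47], [-153.77, 153.77]. Speed limits (degrees/s): [147.25, 147.25, 180, 180, 180, 180].

## Interface

Orientations are given as [roll, pitch, yaw] about the fixed x, y, z axes, in that order (R = Rz(yaw) Ry(pitch) Rx(roll)).
In Python, from workcell import * gives the robot as it stands.
- The arm moves only by the tool play_rows, never from a script. Its argument "motion" is a list of rows, each an object of numbers: "dx", "dy", "dz": the shift along the world's x, y, z in mm; "ax", "ay", "az": the turn, a rotation vector about the world's x, y, z in degrees; "claw": the opening, from -1 (shut) to 1 (fully open). A call has 1 to 20 rows; each row is the pose to reach, as a shift and turn from the pose measured when the call began; what a row does not reach only later rows make up. A row lasts 1/12 s, in which the tool goes at most 41.7 mm and 7.16 degrees, less where a joint would pass 70% of its speed; a pose out of reach is approached as far as the arm can. A call with a gripper value outside its range is refused whole. The fingers move at their own pace and stop on an object; the grip force is fixed at half the most. Time passes only in rows, so rows that repeat a pose let the fingers close. It gives the time, the measured TCP pose, the force and the opening at its end, in the units of the state.
- state(): the state, without advancing time (a new reading comes with each control period).
- read_camera(name): name is "scene" or "top" or "wrist"; returns (picture, depth): 384x512x3 uint8, red, green, blue; 384x512 float32, mm along the optical axis (not along the pixel's ray), 0 where there is no reading.
- camera_info(name): a dict with "fovy" (degrees; the focal length in pixels is half the picture's height over the tangent of half this angle, whatever the lens; pixels are square), "cx", "cy" (the principal point, pixels), "dist" ([k1, k2, p1, p2, k3] as OpenCV has them; the pictures are not rectified), "world_from_camera" (4x4, takes a point from camera to world coordinates); the wrist camera has in their place "T_tool_cam" (4x4, takes a point from camera to tool coordinates, whose origin is the TCP and whose axes are the tool frame's). Camera axes: x right, y up, looking along -z (the intrinsics and any distortion apply to the point x, -y, -z); pixel columns grow to the right and rows downward; lengths in mm; the calibration is good to about 2 mm. A picture is of the moment at which its call begins: read the wrist's pose just before it. camera_info takes no time and is no camera call.
- finish_job(): hands the job in, once; it reports no verdict.
The state is a dict: "t": time; "qpos": joint angles; "qd": joint speeds; "joint_torque": joint torques, N m; "tcp_pos": TCP position; "orientation": TCP orientation; "wrist_force": force on the tool from outside, world axes, zero at the start; "ft_torque": the same for the moment, N m; "grip_width": finger opening in mm.
Only numpy, scipy, OpenCV 4.12 (cv2) and the standard library are available. Lean on these libraries where they do the work, as an engineer would, in place of code of your own. Each camera call takes 0.05 s, during which the arm holds its last target.

## Working session

There is one attempt and no reset: what is moved stays moved. The work goes in short steps, Python scripts to look and compute and a tool call to move; the robot and the scene stay as the last step left them, time stands still between calls to the robot, and variables do not carry over. Pictures are saved under pics/ and viewed, and the job is handed in when it is done.

Besides the shell and the picture viewer there is one more tool, called by a JSON object that holds its "op" and its "data", one argument or row to a line. play_rows: Moves the arm, as the interface text tells. Its arguments: {"type":"object","properties":{"motion":{"type":"array","items":{"type":"object","properties":{"dx":{"type":"number"},"dy":{"type":"number"},"dz":{"type":"number"},"ax":{"type":"number"},"ay":{"type":"number"},"az":{"type":"number"},"claw":{"type":"number"}}}}},"required":["motion"]}

```bash
mkdir -p pics; ls; python3 - <<'E'
from workcell import *
import cv2,numpy as np
s=state();print(s)
for n in ["scene","top","wrist"]:
    p,d=read_camera(n);cv2.imwrite(f"pics/{n}0.png",p[:,:,::-1]);np.savez(f"{n}0.npz",p=p,d=d)
    i=camera_info(n);print(n,{k:(np.round(v,4).tolist() if not isinstance(v,(int,float)) else v) for k,v in i.items()})
E
```

```text
pics
{'t': 0.0, 'qpos': array([ 6.17923295e+01,  1.76220116e+01,  8.63823351e+01, -3.70845702e-04,
        7.61103147e+01, -4.21221308e+00]), 'qd': array([ 0.02982216,  0.03905702, -0.09493211,  0.00164913, -0.02131156,
        0.04742095]), 'joint_torque': array([-1.75415007e-04, -4.57545555e+01, -2.51920438e+01, -2.12155478e-04,
        1.31106935e-02, -1.55464654e-06]), 'tcp_pos': array([233.56095562, 524.72495374, 249.39371044]), 'orientation': array([ -94.03241155,   89.88533803, -118.02777961]), 'wrist_force': array([-0.51050174, -0.54900629,  0.44720845]), 'ft_torque': array([-0.07181841, -0.01170611,  0.06262385]), 'grip_width': 85.25732586385374}
scene {'fovy': 55.93157244462412, 'cx': 252.96404300344432, 'cy': 183.35810340973723, 'dist': [-0.019, 0.0, 0.0, 0.0, 0.0], 'world_from_camera': [[-0.5608, -0.425, 0.7106, 1156.5474], [0.8279, -0.3008, 0.4734, 401.493], [0.0125, 0.8537, 0.5206, 486.6555], [0.0, 0.0, 0.0, 1.0]]}
top {'fovy': 54.1028057186907, 'cx': 247.4845508670456, 'cy': 187.7019664390145, 'dist': [-0.1083, 0.0, 0.0, 0.0, 0.0], 'world_from_camera': [[0.0003, 0.9791, -0.2034, 379.9655], [-1.0, 0.0006, 0.0016, 6.6637], [0.0017, 0.2034, 0.9791, 1061.0083], [0.0, 0.0, 0.0, 1.0]]}
wrist {'fovy': 66.91744576679056, 'cx': 259.2370101905651, 'cy': 190.53488889063402, 'dist': [-0.0384, 0.0, 0.0, 0.0, 0.0], 'T_tool_cam': [[-0.0003, 0.3, -0.9539, -123.0789], [1.0, 0.0004, -0.0001, 0.2252], [0.0004, -0.9539, -0.3, -77.4951], [0.0, 0.0, 0.0, 1.0]]}
```

View pics/top0.png

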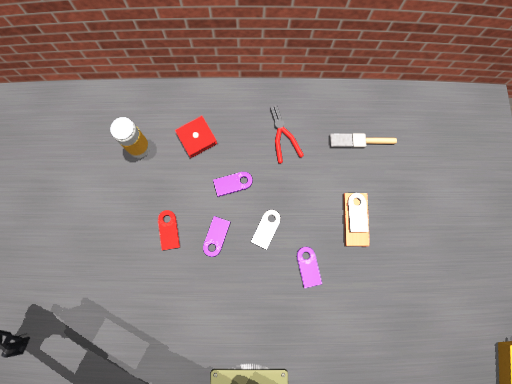

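View pics/scene0.png

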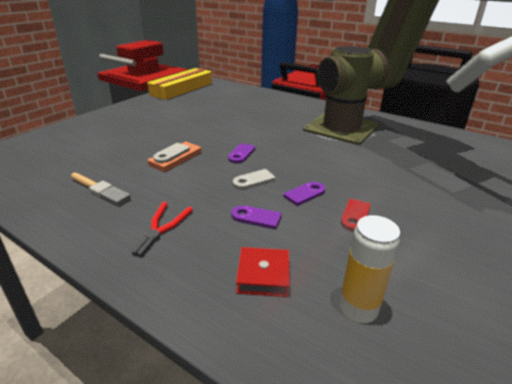

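View pics/wrist0.png

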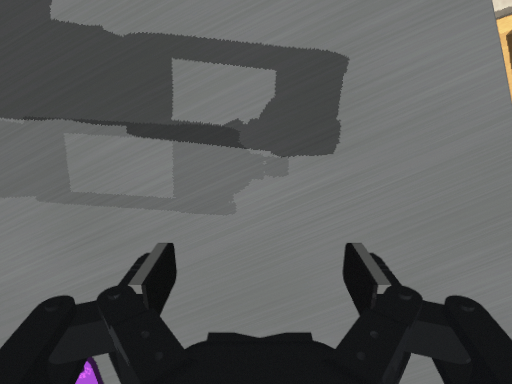

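```bash
cat > h.py <<'E'
from workcell import *
import cv2,numpy as np
from scipy.spatial.transform import Rotation as R
def Tool(s):
    T=np.eye(4);T[:3,:3]=R.from_euler('xyz',s['orientation'],degrees=True).as_matrix();T[:3,3]=s['tcp_pos'];return T
def cam(name,s=None):
    i=camera_info(name);f=192/np.tan(np.radians(i['fovy']/2))
    K=np.array([[f,0,i['cx']],[0,f,i['cy']],[0,0,1]])
    T=np.array(i['world_from_camera']) if name!='wrist' else Tool(s)@np.array(i['T_tool_cam'])
    return K,np.array(i['dist']),T
def rays(c,px):
    K,d,T=c;u=cv2.undistortPoints(np.array(px,float).reshape(-1,1,2),K,d).reshape(-1,2)
    v=np.c_[u[:,0],-u[:,1],-np.ones(len(u))]
    return T[:3,3],v@T[:3,:3].T
def plane(c,px,z):
    o,v=rays(c,px);return o+v*((z-o[2])/v[:,2])[:,None]
def proj(c,P):
    K,d,T=c;P=(np.atleast_2d(P)-T[:3,3])@T[:3,:3]
    return cv2.projectPoints(P*[1,-1,-1],np.zeros(3),np.zeros(3),K,d)[0].reshape(-1,2)
def tri(c1,p1,c2,p2):
    o1,a=rays(c1,[p1]);o2,b=rays(c2,[p2]);a=a[0]/np.linalg.norm(a);b=b[0]/np.linalg.norm(b)
    t=np.linalg.lstsq(np.c_[a,-b],o2-o1,rcond=None)[0];x=o1+t[0]*a;y=o2+t[1]*b
    return (x+y)/2,np.linalg.norm(x-y)
def masks(p):
    h=cv2.cvtColor(p,cv2.COLOR_RGB2HSV).astype(int)
    H,S,V=h[...,0],h[...,1],h[...,2]
    red=((H<7)|(H>173))&(S>150)&(V>90)
    white=(S<60)&(V>165)
    return red,white
def plates(p,c,which,z,amin=150,verbose=True):
    """blobs with a hole: contour -> plane z -> minAreaRect"""
    m=masks(p)[which].astype(np.uint8)
    cs,hi=cv2.findContours(m,cv2.RETR_CCOMP,cv2.CHAIN_APPROX_NONE);out=[]
    for k,q in enumerate(cs):
        if hi[0][k][3]>=0 or cv2.contourArea(q)<amin: continue
        w=plane(c,q.reshape(-1,2),z)[:,:2].astype(np.float32)
        (cx,cy),(a,b),an=cv2.minAreaRect(w)
        ch=[j for j in range(len(cs)) if hi[0][j][3]==k and len(cs[j])>8]
        hole=None;hp=None
        if ch:
            j=max(ch,key=lambda j:cv2.contourArea(cs[j]))
            M=cv2.moments(cs[j]);
            if M['m00']>0:
                hp=(M['m10']/M['m00'],M['m01']/M['m00']);hole=plane(c,[hp],z)[0,:2]
        ang=an if a>b else an+90
        if hole is not None:
            u=np.array([np.cos(np.radians(ang)),np.sin(np.radians(ang))])
            if u@(hole-[cx,cy])<0: ang+=180
        ang=(ang+180)%360-180
        out.append(dict(c=np.round((cx,cy),1),ang=round(ang,2),size=np.round(sorted((a,b)),1),hole=None if hole is None else np.round(hole,1),hp=None if hp is None else np.round(hp,1)))
    return out
E
python3 - <<'E'
from h import *
D={n:np.load(n+"0.npz") for n in("top","scene")}
for n in D:
  c=cam(n)
  for w,z in((0,12),(1,12),(1,32)):
    print(n,w,z)
    for o in plates(D[n]['p'],c,w,z): print(o)
E
```

```text
top 0 12
{'c': array([479.5, 227.8]), 'ang': 9.56, 'size': array([ 50.6, 109.5]), 'hole': array([508.8, 232.9]), 'hp': array([166.6, 218.6])}
{'c': array([ 730.5, -105.1]), 'ang': 18.24, 'size': array([ 76.7, 103.2]), 'hole': None, 'hp': None}
{'c': array([752. , 156.9]), 'ang': 29.8, 'size': array([91.8, 99.6]), 'hole': array([758. , 159.3]), 'hp': array([195.2, 134.5])}
top 1 12
{'c': array([484.6, -48.7]), 'ang': -26.09, 'size': array([ 51.3, 109.4]), 'hole': array([511. , -62.3]), 'hp': array([271.4, 218. ])}
{'c': array([ 527.9, -309.6]), 'ang': 0.42, 'size': array([ 56.1, 115.2]), 'hole': array([ 559. , -307.4]), 'hp': array([356.8, 201.1])}
{'c': array([ 744.3, -339.1]), 'ang': 90.58, 'size': array([ 40.6, 199.5]), 'hole': array([ 750.1, -304.9]), 'hp': array([352. , 137.5])}
{'c': array([779.4, 380. ]), 'ang': 47.89, 'size': array([71.8, 80.9]), 'hole': None, 'hp': None}
top 1 32
{'c': array([482.6, -47.6]), 'ang': -26.09, 'size': array([ 50.4, 107.3]), 'hole': array([508.5, -61. ]), 'hp': array([271.4, 218. ])}
{'c': array([ 525.1, -303.6]), 'ang': 0.42, 'size': array([ 55.,
[... 2060 characters left out ...]
None, 'hp': None}
{'c': array([531.7, 292.2]), 'ang': 173.65, 'size': array([82.2, 86.4]), 'hole': None, 'hp': None}
{'c': array([513.4, -29.2]), 'ang': -25.98, 'size': array([ 48. , 104.2]), 'hole': array([540.2, -41.7]), 'hp': array([241.9, 180.5])}
{'c': array([ 525.4, -299.9]), 'ang': 0.87, 'size': array([ 48.3, 112.3]), 'hole': array([ 557.7, -298.9]), 'hp': array([162.2, 155.3])}
{'c': array([-1985.5,   371.9]), 'ang': 171.2, 'size': array([116.2, 986.1]), 'hole': None, 'hp': None}
{'c': array([-4920.7,   142.8]), 'ang': 2.21, 'size': array([ 338.7, 3668.9]), 'hole': None, 'hp': None}
{'c': array([-4866.,  -352.]), 'ang': 5.58, 'size': array([ 592.3, 3616.1]), 'hole': None, 'hp': None}
```

```bash
python3 - <<'E'
from h import *
s=state();T=Tool(s);print(np.round(T,3))
C=cam('top');S=cam('scene')
print(tri(C,(271.4,218),S,(241.9,180.5)),tri(C,(356.8,201.1),S,(162.2,155.3)))
# desired wrist-view TCPs: tool with y along plate y: report yaw of tool y now
print(np.degrees(np.arctan2(T[1,1],T[0,1])),np.degrees(np.arctan2(T[1,2],T[0,2])))
for nm,z in(("top",12),):
    d=np.load("top0.npz")['d']
    for px in((169,235),(265,235),(357,222)): 
        o,v=rays(C,[px]);print(px,(o+v*d[px[1],px[0]])[0].round(1))
# wrist intersection of cam axis
K,dd,Tw=cam('wrist',s)
W=(K,dd,Tw)
print(plane(W,[(256,100),(256,192),(256,240)],12)-s['tcp_pos'])
E
```

```text
[[-1.00000e-03  4.07000e-01  9.14000e-01  2.33603e+02]
 [-1.00000e-03  9.14000e-01 -4.07000e-01  5.24865e+02]
 [-1.00000e+00 -2.00000e-03 -0.00000e+00  2.49593e+02]
 [ 0.00000e+00  0.00000e+00  0.00000e+00  1.00000e+00]]
(array([511.32567961, -62.41405839,  10.52885766]), np.float64(0.23655958039372474)) (array([ 555.65316297, -301.6450187 ,   30.57405467]), np.float64(0.4755008415336768))
66.0074908386676 -23.992520700332946
(169, 235) [462.5 223.4  15.4]
(265, 235) [463.6 -43.9  11.1]
(357, 222) [ 496.8 -298.8   31.7]
[[ -71.89985359   27.72969737 -237.59300984]
 [  32.88022176  -19.35607178 -237.59300984]
 [  96.15574436  -47.80568039 -237.59300984]]
```

{"op": "play_rows", "data": {
  "motion": [
    {"dx": 40, "dy": -60, "dz": -20, "az": -7, "claw": 1},
    {"dx": 188, "dy": -307, "dz": -100, "az": -146.3},
    {"dx": 188, "dy": -307, "dz": -100, "az": -146.3},
    {"dx": 188, "dy": -307, "dz": -100, "az": -146.3},
    {"dx": 188, "dy": -307, "dz": -100, "az": -146.3},
    {"dx": 188, "dy": -307, "dz": -100, "az": -146.3},
    {"dx": 188, "dy": -307, "dz": -100, "az": -146.3},
    {"dx": 188, "dy": -307, "dz": -100, "az": -146.3},
    {"dx": 188, "dy": -307, "dz": -100, "az": -146.3},
    {"dx": 188, "dy": -307, "dz": -100, "az": -146.3},
    {"dx": 188, "dy": -307, "dz": -100, "az": -146.3},
    {"dx": 188, "dy": -307, "dz": -100, "az": -146.3},
    {"dx": 188, "dy": -307, "dz": -100, "az": -146.3},
    {"dx": 188, "dy": -307, "dz": -100, "az": -146.3},
    {"dx": 188, "dy": -307, "dz": -100, "az": -146.3},
    {"dx": 188, "dy": -307, "dz": -100, "az": -146.3},
    {"dx": 188, "dy": -307, "dz": -100, "az": -146.3},
    {"dx": 188, "dy": -307, "dz": -100, "az": -146.3},
    {"dx": 188, "dy": -307, "dz": -100, "az": -146.3},
    {"dx": 188, "dy": -307, "dz": -100, "az": -146.3}
  ]
}}

```text
validation failed for argument at $.mo...
```

{"op": "play_rows", "data": {
  "motion": [
    {"dx": 188, "dy": -307, "dz": -100, "ax": 0, "ay": 0, "az": -146.3, "claw": 1},
    {"dx": 188, "dy": -307, "dz": -100, "ax": 0, "ay": 0, "az": -146.3, "claw": 1}
  ]
}}

```text
t: 0.32
tcp_pos: [275.7, 458.0, 227.8]
orientation: [101.5, 89.9, 63.1]
wrist_force: [0.4, -0.1, -0.3]
grip_width: 85.5
```

{"op": "play_rows", "data": {
  "motion": [
    {"dx": 146, "dy": -240, "dz": -78, "ax": 0, "ay": 0, "az": -132, "claw": 1},
    {"dx": 146, "dy": -240, "dz": -78, "ax": 0, "ay": 0, "az": -132, "claw": 1},
    {"dx": 146, "dy": -240, "dz": -78, "ax": 0, "ay": 0, "az": -132, "claw": 1},
    {"dx": 146, "dy": -240, "dz": -78, "ax": 0, "ay": 0, "az": -132, "claw": 1},
    {"dx": 146, "dy": -240, "dz": -78, "ax": 0, "ay": 0, "az": -132, "claw": 1},
    {"dx": 146, "dy": -240, "dz": -78, "ax": 0, "ay": 0, "az": -132, "claw": 1},
    {"dx": 146, "dy": -240, "dz": -78, "ax": 0, "ay": 0, "az": -132, "claw": 1},
    {"dx": 146, "dy": -240, "dz": -78, "ax": 0, "ay": 0, "az": -132, "claw": 1},
    {"dx": 146, "dy": -240, "dz": -78, "ax": 0, "ay": 0, "az": -132, "claw": 1},
    {"dx": 146, "dy": -240, "dz": -78, "ax": 0, "ay": 0, "az": -132, "claw": 1},
    {"dx": 146, "dy": -240, "dz": -78, "ax": 0, "ay": 0, "az": -132, "claw": 1},
    {"dx": 146, "dy": -240, "dz": -78, "ax": 0, "ay": 0, "az": -132, "claw": 1},
    {"dx": 146, "dy": -240, "dz": -78, "ax": 0, "ay": 0, "az": -132, "claw": 1},
    {"dx": 146, "dy": -240, "dz": -78, "ax": 0, "ay": 0, "az": -132, "claw": 1},
    {"dx": 146, "dy": -240, "dz": -78, "ax": 0, "ay": 0, "az": -132, "claw": 1},
    {"dx": 146, "dy": -240, "dz": -78, "ax": 0, "ay": 0, "az": -132, "claw": 1},
    {"dx": 146, "dy": -240, "dz": -78, "ax": 0, "ay": 0, "az": -132, "claw": 1},
    {"dx": 146, "dy": -240, "dz": -78, "ax": 0, "ay": 0, "az": -132, "claw": 1},
    {"dx": 146, "dy": -240, "dz": -78, "ax": 0, "ay": 0, "az": -132, "claw": 1},
    {"dx": 146, "dy": -240, "dz": -78, "ax": 0, "ay": 0, "az": -132, "claw": 1}
  ]
}}

```text
t: 1.98
tcp_pos: [421.5, 217.9, 149.6]
orientation: [88.7, 89.9, -81.8]
wrist_force: [-0.4, -0.0, -0.8]
grip_width: 84.9
```

```bash
cat > look.py <<'E'
from h import *
import sys
n=sys.argv[1];s=state();p,d=read_camera('wrist');cv2.imwrite(f"pics/{n}.png",p[:,:,::-1]);np.savez(n+".npz",p=p,d=d,q=s['qpos'],tcp=s['tcp_pos'],ori=s['orientation'])
T=Tool(s);print("t",s['t'],"tcp",s['tcp_pos'].round(2),"yawY",np.degrees(np.arctan2(T[1,1],T[0,1])).round(2),"down",T[:,0].round(4)[:3],"grip",round(s['grip_width'],2),"F",s['wrist_force'].round(1))
c=cam('wrist',s)
for a in sys.argv[2:]:
    w,z=a.split(',');print(a)
    for o in plates(p,c,int(w),float(z),800): print(' ',o)
E
python3 look.py w1 0,12
```

```text
t 1.9833 tcp [421.52 217.91 149.64] yawY -80.49 down [ 3.0e-04 -2.2e-03 -1.0e+00] grip 84.92 F [-0.4 -0.  -0.8]
0,12
  {'c': array([477.3, 228.3]), 'ang': 9.45, 'size': array([ 49.6, 108.3]), 'hole': array([507.1, 233.4]), 'hp': array([258.3,  86.4])}
```

View pics/w1.png

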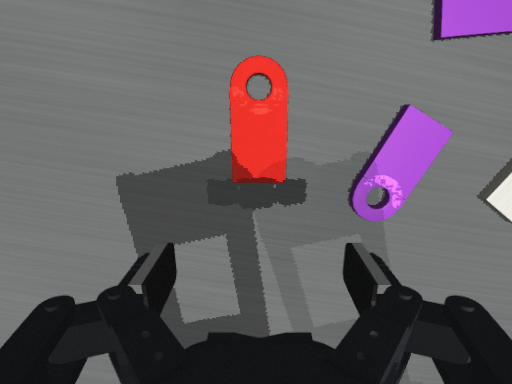

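```bash
python3 - <<'E'
from h import *
D=np.load('w1.npz');d=D['d'];s=dict(tcp_pos=D['tcp'],orientation=D['ori']);c=cam('wrist',s);T=Tool(s)
i=np.array(camera_info('wrist')['T_tool_cam'])
yy,xx=np.mgrid[230:330,100:412];v=d[yy,xx]
o,r=rays(c,np.c_[xx.ravel(),yy.ravel()]);P=o+r*v.ravel()[:,None]
Q=(P-T[:3,3])@T[:3,:3]; ok=(v.ravel()>0)&(v.ravel()<200)&(P[:,2]>60)
Q=Q[ok]; print(len(Q),Q.min(0),Q.max(0))
for sgn in(1,-1):
    a=Q[Q[:,1]*sgn>0]; b=a[a[:,0]>np.percentile(a[:,0],97)]; print(b.mean(0),a[:,0].max())
print(tri(cam('top'),(166.6,218.6),c,(258.3,86.4)))
E
```

```text
8816 [-60.72115018 -57.23981445 -17.89266537] [ 6.94599884 56.12226105 12.07526197]
[ 3.4088195  42.23748932 -0.89076705] 6.491756498228248
[  3.35589984 -43.97406722  -1.2764466 ] 6.945998835980592
(array([507.93405059, 233.05528587,  12.06839004]), np.float64(1.8983269422358569))
```

{"op": "play_rows", "data": {
  "motion": [
    {"dx": 51, "dy": 9.6, "dz": -95, "ax": 0, "ay": 0, "az": 0, "claw": 0.4},
    {"dx": 51, "dy": 9.6, "dz": -95, "ax": 0, "ay": 0, "az": 0, "claw": 0.4},
    {"dx": 51, "dy": 9.6, "dz": -95, "ax": 0, "ay": 0, "az": 0, "claw": 0.4},
    {"dx": 51, "dy": 9.6, "dz": -95, "ax": 0, "ay": 0, "az": 0, "claw": 0.4},
    {"dx": 51, "dy": 9.6, "dz": -95, "ax": 0, "ay": 0, "az": 0, "claw": 0.4},
    {"dx": 51, "dy": 9.6, "dz": -95, "ax": 0, "ay": 0, "az": 0, "claw": 0.4},
    {"dx": 51, "dy": 9.6, "dz": -95, "ax": 0, "ay": 0, "az": 0, "claw": 0.4}
  ]
}}

```text
t: 2.62
tcp_pos: [472.3, 227.6, 56.1]
orientation: [125.8, 89.9, -44.5]
wrist_force: [0.1, 0.1, 0.3]
grip_width: 59.6
```

```bash
python3 look.py w2 0,12; cat > tips.py <<'E'
from h import *
import sys
D=np.load(sys.argv[1]+'.npz');zmin=float(sys.argv[2]);d=D['d'];s=dict(tcp_pos=D['tcp'],orientation=D['ori']);c=cam('wrist',s);T=Tool(s)
yy,xx=np.mgrid[200:340,60:452];v=d[yy,xx]
o,r=rays(c,np.c_[xx.ravel(),yy.ravel()]);P=o+r*v.ravel()[:,None]
Q=(P-T[:3,3])@T[:3,:3]; dark=D['p'][yy,xx].max(-1).ravel()<75
Q=Q[(v.ravel()>0)&(P[:,2]>zmin)&dark&(abs(Q[:,2])<16)&(abs(Q[:,1])<60)]
for sgn in(1,-1):
    a=Q[Q[:,1]*sgn>0]; print(len(a),np.percentile(a[:,0],[90,97,99,100]),abs(a[:,1]).min())
E
python3 tips.py w2 16
```

```text
t 2.6167 tcp [472.33 227.6   56.12] yawY -80.3 down [ 0.0017 -0.0016 -1.    ] grip 59.62 F [0.1 0.1 0.3]
0,12
  {'c': array([478. , 228.3]), 'ang': 9.7, 'size': array([ 49.7, 109. ]), 'hole': array([507.9, 233.5]), 'hp': array([260.5, 170.5])}
6827 [-9.55472125  4.03220149  9.57549075 14.87100857] 0.1380333557357425
6836 [-8.76924735  4.67857707 10.49572617 14.88821025] 0.1575124423437893
```

View pics/w2.png

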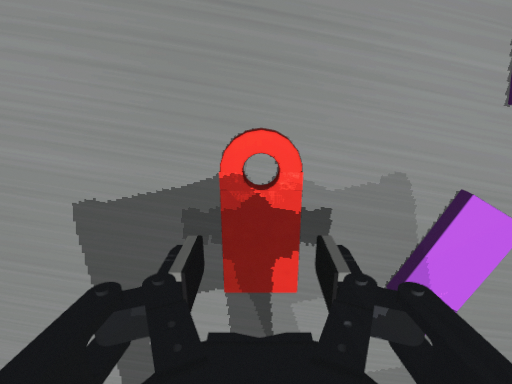

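{"op": "play_rows", "data": {
  "motion": [
    {"dx": 0.7, "dy": 0.1, "dz": -25, "ax": 0, "ay": 0, "az": 0, "claw": 0.4},
    {"dx": 0.7, "dy": 0.1, "dz": -36, "ax": 0, "ay": 0, "az": 0, "claw": 0.4},
    {"dx": 0.7, "dy": 0.1, "dz": -36, "ax": 0, "ay": 0, "az": 0, "claw": 0.4},
    {"dx": 0.7, "dy": 0.1, "dz": -36, "ax": 0, "ay": 0, "az": 0, "claw": -1},
    {"dx": 0.7, "dy": 0.1, "dz": -36, "ax": 0, "ay": 0, "az": 0, "claw": -1},
    {"dx": 0.7, "dy": 0.1, "dz": -36, "ax": 0, "ay": 0, "az": 0, "claw": -1},
    {"dx": 0.7, "dy": 0.1, "dz": -36, "ax": 0, "ay": 0, "az": 0, "claw": -1},
    {"dx": 0.7, "dy": 0.1, "dz": -36, "ax": 0, "ay": 0, "az": 0, "claw": -1},
    {"dx": 0.7, "dy": 0.1, "dz": -36, "ax": 0, "ay": 0, "az": 0, "claw": -1}
  ]
}}

```text
t: 3.42
tcp_pos: [473.1, 227.9, 21.7]
orientation: [151.1, 89.8, -19.2]
wrist_force: [-3.1, -0.3, 7.7]
grip_width: 48.0
```

```bash
python3 look.py w3 0,12;python3 tips.py w3 1
```

```text
t 3.4167 tcp [473.09 227.85  21.66] yawY -80.29 down [ 0.003  -0.0011 -1.    ] grip 48.02 F [-3.1 -0.3  7.7]
0,12
  {'c': array([478.6, 229.5]), 'ang': 9.57, 'size': array([ 49.8, 109.1]), 'hole': array([508.1, 234.5]), 'hp': array([259.3, 188.1])}
7190 [-12.57843124   2.61775047   7.90236683  20.7256488 ] 0.13101073135482533
7339 [-12.20694101   2.30811718   7.77079162  20.56502818] 0.15650549206363606
```

View pics/w3.png

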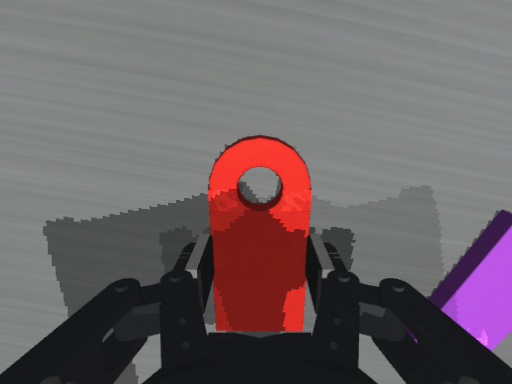

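{"op": "play_rows", "data": {
  "motion": [
    {"dx": 0, "dy": 0, "dz": 15, "ax": 0, "ay": 0, "az": 0, "claw": -1},
    {"dx": 0, "dy": 0, "dz": 50, "ax": 0, "ay": 0, "az": 0, "claw": -1},
    {"dx": 0, "dy": 0, "dz": 85, "ax": 0, "ay": 0, "az": 0, "claw": -1},
    {"dx": 0, "dy": 0, "dz": 120, "ax": 0, "ay": 0, "az": 0, "claw": -1},
    {"dx": 0, "dy": -20, "dz": 150, "ax": 0, "ay": 0, "az": 0, "claw": -1},
    {"dx": -5, "dy": -50, "dz": 170, "ax": 0, "ay": 0, "az": -2, "claw": -1},
    {"dx": -10, "dy": -90, "dz": 180, "ax": 0, "ay": 0, "az": -3, "claw": -1},
    {"dx": -13, "dy": -130, "dz": 190, "ax": 0, "ay": 0, "az": -4, "claw": -1},
    {"dx": -16, "dy": -170, "dz": 198, "ax": 0, "ay": 0, "az": -5, "claw": -1},
    {"dx": -20, "dy": -210, "dz": 198, "ax": 0, "ay": 0, "az": -6, "claw": -1},
    {"dx": -25, "dy": -250, "dz": 198, "ax": 0, "ay": 0, "az": -7, "claw": -1},
    {"dx": -28, "dy": -290, "dz": 198, "ax": 0, "ay": 0, "az": -8, "claw": -1},
    {"dx": -31, "dy": -330, "dz": 198, "ax": 0, "ay": 0, "az": -9, "claw": -1},
    {"dx": -34, "dy": -370, "dz": 198, "ax": 0, "ay": 0, "az": -9, "claw": -1},
    {"dx": -36, "dy": -410, "dz": 198, "ax": 0, "ay": 0, "az": -9, "claw": -1},
    {"dx": -38, "dy": -450, "dz": 198, "ax": 0, "ay": 0, "az": -9, "claw": -1},
    {"dx": -39, "dy": -485, "dz": 198, "ax": 0, "ay": 0, "az": -9, "claw": -1},
    {"dx": -39, "dy": -515, "dz": 198, "ax": 0, "ay": 0, "az": -9, "claw": -1},
    {"dx": -39, "dy": -528, "dz": 198, "ax": 0, "ay": 0, "az": -9, "claw": -1},
    {"dx": -39, "dy": -528, "dz": 198, "ax": 0, "ay": 0, "az": -9, "claw": -1}
  ]
}}

```text
t: 5.13
tcp_pos: [434.2, -303.6, 219.7]
orientation: [135.0, 89.7, -44.5]
wrist_force: [0.8, 0.9, -4.0]
grip_width: 47.9
```

```bash
python3 look.py w4 0,212 1,32
```

```text
t 5.1333 tcp [ 434.21 -303.64  219.67] yawY -89.49 down [ 0.0038 -0.0037 -1.    ] grip 47.87 F [ 0.8  0.9 -4. ]
0,212
  {'c': array([ 440.9, -303. ]), 'ang': 0.29, 'size': array([ 49. , 107.5]), 'hole': array([ 470.5, -302.9]), 'hp': array([259.6, 187.7])}
1,32
  {'c': array([483.3, -64.6]), 'ang': -25.84, 'size': array([ 47.2, 102.8]), 'hole': array([509. , -77.5]), 'hp': array([ 43.6, 101.7])}
  {'c': array([ 523.5, -302.2]), 'ang': 1.26, 'size': array([ 50. , 108.3]), 'hole': array([ 553.4, -301.5]), 'hp': array([258.1,  54.9])}
```

View pics/w4.png

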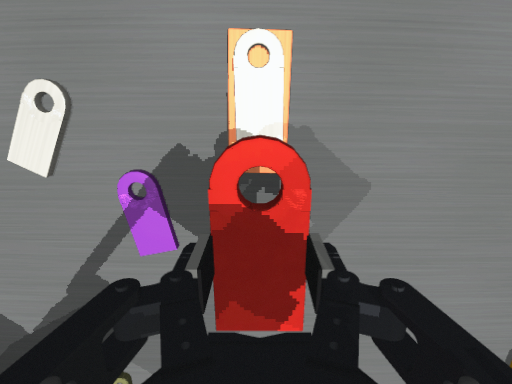

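```bash
cat > ang.py <<'E'
from h import *
import sys
# side-line fit: per image-row left/right edges of mask blob over rows r0..r1 near column cx
def sides(D,w,z,r0,r1,c0,c1):
    s=dict(tcp_pos=D['tcp'],orientation=D['ori']);c=cam('wrist',s)
    m=masks(D['p'])[w];L=[];Rr=[]
    for r in range(r0,r1):
        k=np.where(m[r,c0:c1])[0]
        if len(k): L.append((c0+k[0]-.5,r));Rr.append((c0+k[-1]+.5,r))
    o=[]
    for q in(L,Rr):
        P=plane(c,q,z)[:,:2].astype(np.float32)
        v=cv2.fitLine(P,cv2.DIST_HUBER,0,.01,.01).ravel();v[:2]*=np.sign(v[0]);o.append((v,np.degrees(np.arctan2(v[1],v[0]))))
    n=lambda x,v:v[3]+(x-v[2])*v[1]/v[0]
    return o,n
if __name__=="__main__":
    D=np.load(sys.argv[1]+'.npz')
    for a in sys.argv[2:]:
        w,z,r0,r1,c0,c1,x=a.split(',');o,n=sides(D,int(w),float(z),int(r0),int(r1),int(c0),int(c1))
        y=[n(float(x),k[0]) for k in o];print(a,"angles",[round(k[1],2) for k in o],"y at x",np.round(y,2),"mid",np.mean(y).round(2),"width",round(y[0]-y[1],2))
E
python3 ang.py w4 1,32,70,132,205,310,540 0,210,195,228,190,330,460
```

```text
1,32,70,132,205,310,540 angles [np.float32(1.31), np.float32(0.38)] y at x [-276.9  -327.24] mid -302.07 width 50.34
0,210,195,228,190,330,460 angles [np.float32(2.07), np.float32(-0.9)] y at x [-278.11 -327.69] mid -302.9 width 49.59
```

{"op": "play_rows", "data": {
  "motion": [
    {"dx": 13, "dy": 0.5, "dz": -35, "ax": 0, "ay": 0, "az": 0, "claw": -1},
    {"dx": 26, "dy": 1, "dz": -70, "ax": 0, "ay": 0, "az": 0, "claw": -1},
    {"dx": 39, "dy": 1.5, "dz": -105, "ax": 0, "ay": 0, "az": 0, "claw": -1},
    {"dx": 39, "dy": 1.5, "dz": -130, "ax": 0, "ay": 0, "az": 0, "claw": -1},
    {"dx": 39, "dy": 1.5, "dz": -130, "ax": 0, "ay": 0, "az": 0, "claw": -1},
    {"dx": 39, "dy": 1.5, "dz": -130, "ax": 0, "ay": 0, "az": 0, "claw": -1}
  ]
}}

```text
t: 5.68
tcp_pos: [471.3, -297.0, 88.2]
orientation: [-58.0, 89.8, 122.6]
wrist_force: [0.6, -0.6, -3.3]
grip_width: 48.1
```

```bash
python3 look.py w5 0,80 1,32
```

```text
t 5.6833 tcp [ 471.33 -296.99   88.22] yawY -89.35 down [-0.0017  0.0027 -1.    ] grip 48.14 F [ 0.6 -0.6 -3.3]
0,80
  {'c': array([ 477.4, -296.3]), 'ang': 0.74, 'size': array([ 49.2, 107.7]), 'hole': array([ 507.4, -296.1]), 'hp': array([259.4, 187.9])}
1,32
  {'c': array([ 540.7, -301.9]), 'ang': 0.75, 'size': array([50. , 73.5]), 'hole': array([ 553.6, -301.6]), 'hp': array([269.9,  88.4])}
```

View pics/w5.png

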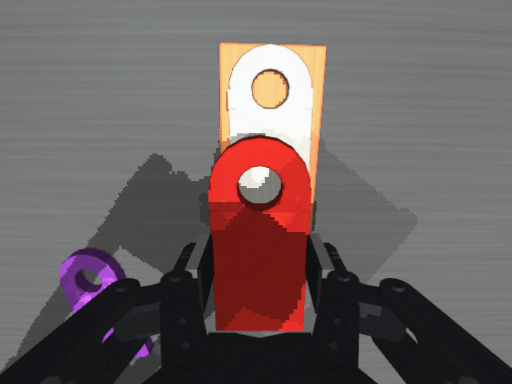

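```bash
python3 ang.py w5 1,32,90,130,205,340,553.5 0,78.6,195,228,190,330,507
python3 - <<'E'
from h import *
D=np.load('w5.npz');s=dict(tcp_pos=D['tcp'],orientation=D['ori']);c=cam('wrist',s)
for o in plates(D['p'],c,0,78.6,800):print(o)
print(plane(c,[(269.9,88.4)],32))
E
```

```text
1,32,90,130,205,340,553.5 angles [np.float32(2.26), np.float32(-0.01)] y at x [-276.48 -326.77] mid -301.62 width 50.29
0,78.6,195,228,190,330,507 angles [np.float32(2.35), np.float32(1.41)] y at x [-270.91 -320.68] mid -295.8 width 49.78
{'c': array([ 476.6, -296.4]), 'ang': 0.74, 'size': array([ 49.7, 108.9]), 'hole': array([ 507. , -296.1]), 'hp': array([259.4, 187.9])}
[[ 553.62736167 -301.56642998   32.        ]]
```

```bash
python3 - <<'E'
from h import *
D=np.load('w5.npz');p=D['p'];m=masks(p)[0]
for r in list(range(130,146))+list(range(164,214)): print(r,p[r,260],int(m[r,260]),end=' ; ')
E
```

```text
130 [249 251 247] 0 ; 131 [249 251 248] 0 ; 132 [239 239 231] 0 ; 133 [146 146 137] 0 ; 134 [111  99  94] 0 ; 135 [82 38 34] 0 ; 136 [86 17 16] 0 ; 137 [109  23  21] 1 ; 138 [227  45  37] 1 ; 139 [240  50  42] 1 ; 140 [243  54  42] 1 ; 141 [246  54  44] 1 ; 142 [246  55  45] 1 ; 143 [246  54  44] 1 ; 144 [246  53  44] 1 ; 145 [246  55  44] 1 ; 164 [234  50  41] 1 ; 165 [228  47  39] 1 ; 166 [217 201 189] 0 ; 167 [249 249 244] 0 ; 168 [249 250 245] 0 ; 169 [249 250 245] 0 ; 170 [249 250 244] 0 ; 171 [249 250 245] 0 ; 172 [249 249 244] 0 ; 173 [249 249 245] 0 ; 174 [249 249 245] 0 ; 175 [249 249 244] 0 ; 176 [249 249 244] 0 ; 177 [249 249 244] 0 ; 178 [249 249 245] 0 ; 179 [247 247 241] 0 ; 180 [247 247 241] 0 ; 181 [247 247 240] 0 ; 182 [235 234 225] 0 ; 183 [234 233 224] 0 ; 184 [234 233 224] 0 ; 185 [233 233 224] 0 ; 186 [131 130 122] 0 ; 187 [123 122 115] 0 ; 188 [123 122 116] 0 ; 189 [125 124 117] 0 ; 190 [124 123 116] 0 ; 191 [124 123 116] 0 ; 192 [124 124 116] 0 ; 193 [124 123 116] 0 ; 194 [124 123 116] 0 ; 195 [124 124 117] 0 ; 196 [124 123 116] 0 ; 197 [123 123 116] 0 ; 198 [124 124 116] 0 ; 199 [123 122 115] 0 ; 200 [123 123 115] 0 ; 201 [124 122 115] 0 ; 202 [123 123 116] 0 ; 203 [86 47 46] 0 ; 204 [73 19 15] 0 ; 205 [72 16 15] 0 ; 206 [72 19 16] 0 ; 207 [72 16 15] 0 ; 208 [72 17 15] 0 ; 209 [72 14 12] 0 ; 210 [74 16 15] 0 ; 211 [104  21  17] 1 ; 212 [112  21  21] 1 ; 213 [111  22  17] 1 ;
```

{"op": "play_rows", "data": {
  "motion": [
    {"dx": 16, "dy": -2, "dz": 0, "ax": 0, "ay": 0, "az": 0, "claw": -1},
    {"dx": 32, "dy": -4, "dz": -5, "ax": 0, "ay": 0, "az": 0.1, "claw": -1},
    {"dx": 46.6, "dy": -5.5, "dz": -15, "ax": 0, "ay": 0, "az": 0.1, "claw": -1},
    {"dx": 46.6, "dy": -5.5, "dz": -28, "ax": 0, "ay": 0, "az": 0.1, "claw": -1},
    {"dx": 46.6, "dy": -5.5, "dz": -28, "ax": 0, "ay": 0, "az": 0.1, "claw": -1},
    {"dx": 46.6, "dy": -5.5, "dz": -28, "ax": 0, "ay": 0, "az": 0.1, "claw": -1},
    {"dx": 46.6, "dy": -5.5, "dz": -28, "ax": 0, "ay": 0, "az": 0.1, "claw": -1}
  ]
}}

```text
t: 6.32
tcp_pos: [519.3, -303.9, 63.7]
orientation: [161.1, 89.8, -18.1]
wrist_force: [-0.6, -0.0, -3.8]
grip_width: 48.0
```

```bash
python3 look.py w6 0,50.5 1,32
```

```text
t 6.3167 tcp [ 519.31 -303.95   63.68] yawY -89.27 down [ 0.0032 -0.0011 -1.    ] grip 48.01 F [-0.6 -0.  -3.8]
0,50.5
  {'c': array([ 522.9, -303.2]), 'ang': 0.18, 'size': array([ 51.3, 112.5]), 'hole': array([ 554.1, -303.2]), 'hp': array([259.7, 187.4])}
1,32
```

View pics/w6.png

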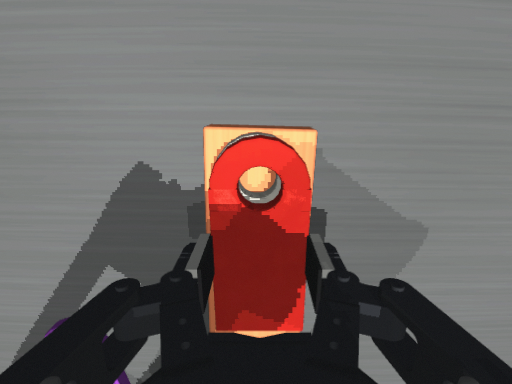

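```bash
python3 - <<'E'
from h import *
for k in range(4):
    s=state();print(s['t'],s['tcp_pos'].round(2),s['qd'].round(2),s['orientation'].round(2));
    if k<3: read_camera('wrist')
E
```

```text
6.3667 [ 519.39 -304.12   63.64] [-0.19  0.2   0.13 -0.01 -0.35  0.01] [159.79  89.79 -19.49]
6.4167 [ 519.38 -304.16   63.47] [-0.12  0.33  0.08 -0.01 -0.31 -0.04] [159.61  89.79 -19.68]
6.4667 [ 519.37 -304.17   63.24] [ 0.06  0.37  0.12 -0.   -0.19 -0.02] [161.06  89.8  -18.24]
6.5167 [ 519.34 -304.14   62.99] [ 0.07  0.57  0.11  0.02 -0.32  0.03] [162.38  89.81 -16.91]
```

{"op": "play_rows", "data": {
  "motion": [
    {"dx": -1.4, "dy": 1.6, "dz": -3, "ax": 0, "ay": 0, "az": 0, "claw": -1},
    {"dx": -1.4, "dy": 1.6, "dz": -3, "ax": 0, "ay": 0, "az": 0, "claw": -1},
    {"dx": -1.4, "dy": 1.6, "dz": -3, "ax": 0, "ay": 0, "az": 0, "claw": -1},
    {"dx": -1.4, "dy": 1.6, "dz": -3, "ax": 0, "ay": 0, "az": 0, "claw": -1},
    {"dx": -1.4, "dy": 1.6, "dz": -3, "ax": 0, "ay": 0, "az": 0, "claw": -1},
    {"dx": -1.4, "dy": 1.6, "dz": -3, "ax": 0, "ay": 0, "az": 0, "claw": -1},
    {"dx": -1.4, "dy": 1.6, "dz": -3, "ax": 0, "ay": 0, "az": 0, "claw": -1},
    {"dx": -1.4, "dy": 1.6, "dz": -3, "ax": 0, "ay": 0, "az": 0, "claw": -1},
    {"dx": -1.4, "dy": 1.6, "dz": -3, "ax": 0, "ay": 0, "az": 0, "claw": -1},
    {"dx": -1.4, "dy": 1.6, "dz": -3, "ax": 0, "ay": 0, "az": 0, "claw": -1}
  ]
}}

```text
t: 7.35
tcp_pos: [517.9, -302.6, 60.0]
orientation: [161.8, 89.8, -17.4]
wrist_force: [-0.0, 0.2, -3.0]
grip_width: 47.9
```

```bash
python3 look.py w7 0,50.5; python3 - <<'E'
from h import *
for k in range(2):
    s=state();print(s['t'],s['tcp_pos'].round(2)); read_camera('wrist')
p,d=read_camera('scene');cv2.imwrite('pics/s7.png',p[:,:,::-1]);
cv2.imwrite('pics/s7z.png',cv2.resize(p[110:210,110:240,::-1],None,fx=5,fy=5))
E
```

```text
t 7.35 tcp [ 517.89 -302.58   59.98] yawY -89.29 down [ 0.003 -0.001 -1.   ] grip 47.9 F [-0.   0.2 -3. ]
0,50.5
  {'c': array([ 523.6, -301.9]), 'ang': 0.68, 'size': array([ 49.7, 109. ]), 'hole': array([ 553.7, -301.8]), 'hp': array([259.6, 187.7])}
7.4 [ 517.91 -302.54   59.99]
7.45 [ 517.91 -302.55   59.97]
```

View pics/s7z.png

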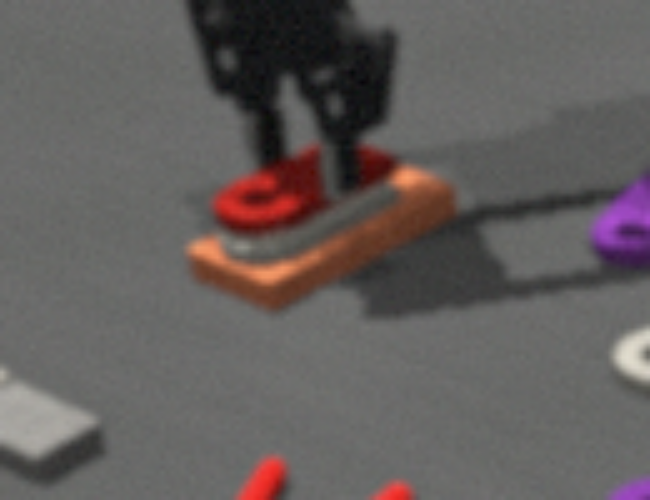

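{"op": "play_rows", "data": {
  "motion": [
    {"dx": 0, "dy": 0.1, "dz": -1.5, "ax": 0, "ay": 0, "az": 0, "claw": -1},
    {"dx": 0, "dy": 0.1, "dz": -3, "ax": 0, "ay": 0, "az": 0, "claw": -1},
    {"dx": 0, "dy": 0.1, "dz": -4, "ax": 0, "ay": 0, "az": 0, "claw": -1},
    {"dx": 0, "dy": 0.1, "dz": -4.5, "ax": 0, "ay": 0, "az": 0, "claw": -1},
    {"dx": 0, "dy": 0.1, "dz": -5, "ax": 0, "ay": 0, "az": 0, "claw": -1},
    {"dx": 0, "dy": 0.1, "dz": -5.3, "ax": 0, "ay": 0, "az": 0, "claw": -1},
    {"dx": 0, "dy": 0.1, "dz": -5.5, "ax": 0, "ay": 0, "az": 0, "claw": -1},
    {"dx": 0, "dy": 0.1, "dz": -5.5, "ax": 0, "ay": 0, "az": 0, "claw": -1},
    {"dx": 0, "dy": 0.1, "dz": -5.5, "ax": 0, "ay": 0, "az": 0, "claw": -1},
    {"dx": 0, "dy": 0.1, "dz": -5.5, "ax": 0, "ay": 0, "az": 0, "claw": -1}
  ]
}}

```text
t: 8.38
tcp_pos: [517.9, -302.5, 54.5]
orientation: [161.7, 89.8, -17.6]
wrist_force: [-0.5, 0.1, -2.7]
grip_width: 47.7
```

Not yet touching. Going on in fine steps.

{"op": "play_rows", "data": {
  "motion": [
    {"dx": 0, "dy": 0, "dz": -0.3, "ax": 0, "ay": 0, "az": 0, "claw": -1},
    {"dx": 0, "dy": 0, "dz": -0.6, "ax": 0, "ay": 0, "az": 0, "claw": -1},
    {"dx": 0, "dy": 0, "dz": -0.8, "ax": 0, "ay": 0, "az": 0, "claw": -1},
    {"dx": 0, "dy": 0, "dz": -1, "ax": 0, "ay": 0, "az": 0, "claw": -1},
    {"dx": 0, "dy": 0, "dz": -1, "ax": 0, "ay": 0, "az": 0, "claw": -1},
    {"dx": 0, "dy": 0, "dz": -1, "ax": 0, "ay": 0, "az": 0, "claw": -1}
  ]
}}

```text
t: 8.88
tcp_pos: [518.0, -302.5, 53.7]
orientation: [160.7, 89.8, -18.6]
wrist_force: [-0.1, 0.2, -1.6]
grip_width: 47.9
```

{"op": "play_rows", "data": {
  "motion": [
    {"dx": 0, "dy": 0, "dz": -0.3, "ax": 0, "ay": 0, "az": 0, "claw": -1},
    {"dx": 0, "dy": 0, "dz": -0.5, "ax": 0, "ay": 0, "az": 0, "claw": -1},
    {"dx": 0, "dy": 0, "dz": -0.8, "ax": 0, "ay": 0, "az": 0, "claw": -1},
    {"dx": 0, "dy": 0, "dz": -0.8, "ax": 0, "ay": 0, "az": 0, "claw": -1},
    {"dx": 0, "dy": 0, "dz": -0.8, "ax": 0, "ay": 0, "az": 0, "claw": -1}
  ]
}}

```text
t: 9.3
tcp_pos: [518.0, -302.5, 53.7]
orientation: [159.2, 89.8, -20.1]
wrist_force: [-2.2, 1.1, 5.6]
grip_width: 47.7
```

```bash
python3 look.py w8 0,44
```

```text
t 9.3 tcp [ 517.99 -302.48   53.71] yawY -89.29 down [ 0.0037 -0.0014 -1.    ] grip 47.72 F [-2.2  1.1  5.6]
0,44
  {'c': array([ 523.6, -301.8]), 'ang': 0.69, 'size': array([ 49.8, 109.2]), 'hole': array([ 553.6, -301.7]), 'hp': array([259.6, 187.9])}
```

{"op": "play_rows", "data": {
  "motion": [
    {"dx": 0, "dy": 0, "dz": 0, "ax": 0, "ay": 0, "az": 0, "claw": 0.1},
    {"dx": 0, "dy": 0, "dz": 0, "ax": 0, "ay": 0, "az": 0, "claw": 0.18},
    {"dx": 0, "dy": 0, "dz": 0, "ax": 0, "ay": 0, "az": 0, "claw": 0.25},
    {"dx": 0, "dy": 0, "dz": 0, "ax": 0, "ay": 0, "az": 0, "claw": 0.4},
    {"dx": 0, "dy": 0, "dz": 0, "ax": 0, "ay": 0, "az": 0, "claw": 0.4},
    {"dx": 0, "dy": 0, "dz": 1, "ax": 0, "ay": 0, "az": 0, "claw": 0.5},
    {"dx": 0, "dy": 0, "dz": 20, "ax": 0, "ay": 0, "az": 0, "claw": 0.5},
    {"dx": 0, "dy": 0, "dz": 50, "ax": 0, "ay": 0, "az": 0, "claw": 0.5},
    {"dx": -30, "dy": 0, "dz": 75, "ax": 0, "ay": 0, "az": 0, "claw": 0.5},
    {"dx": -55, "dy": 0, "dz": 95, "ax": 0, "ay": 0, "az": 0, "claw": 0.5},
    {"dx": -60, "dy": 0, "dz": 95, "ax": 0, "ay": 0, "az": 0, "claw": 0.5},
    {"dx": -60, "dy": 0, "dz": 95, "ax": 0, "ay": 0, "az": 0, "claw": 0.5},
    {"dx": -60, "dy": 0, "dz": 95, "ax": 0, "ay": 0, "az": 0, "claw": 0.5}
  ]
}}

```text
t: 10.43
tcp_pos: [458.2, -302.6, 148.7]
orientation: [160.3, 89.7, -19.1]
wrist_force: [0.2, -0.3, 0.6]
grip_width: 63.7
```

```bash
python3 look.py w9 0,44 1,32
```

```text
t 10.4333 tcp [ 458.19 -302.61  148.66] yawY -89.34 down [ 0.0047 -0.0016 -1.    ] grip 63.66 F [ 0.2 -0.3  0.6]
0,44
  {'c': array([ 522.9, -301.8]), 'ang': 0.79, 'size': array([ 49.7, 108.4]), 'hole': array([ 552.9, -301.6]), 'hp': array([259.9,  74. ])}
1,32
  {'c': array([479.3, -86.5]), 'ang': 165.85, 'size': array([ 20.2, 102.9]), 'hole': None, 'hp': None}
```

View pics/w9.png

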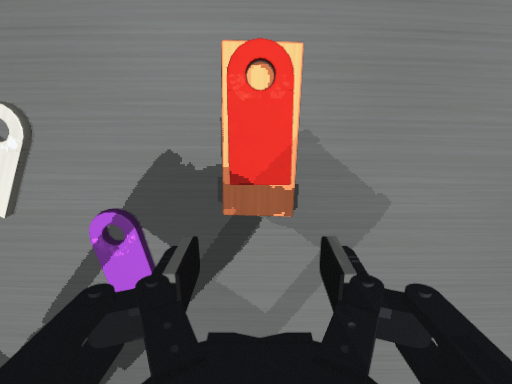

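{"op": "play_rows", "data": {
  "motion": [
    {"dx": -4, "dy": 38, "dz": 0, "ax": 0, "ay": 0, "az": -4, "claw": 0.5},
    {"dx": -8, "dy": 76, "dz": 0, "ax": 0, "ay": 0, "az": -8, "claw": 0.5},
    {"dx": -12, "dy": 114, "dz": 0, "ax": 0, "ay": 0, "az": -12, "claw": 0.5},
    {"dx": -16, "dy": 152, "dz": 0, "ax": 0, "ay": 0, "az": -16, "claw": 0.5},
    {"dx": -20, "dy": 190, "dz": 0, "ax": 0, "ay": 0, "az": -20, "claw": 0.5},
    {"dx": -24, "dy": 228, "dz": 0, "ax": 0, "ay": 0, "az": -24, "claw": 0.5},
    {"dx": -27, "dy": 260, "dz": 0, "ax": 0, "ay": 0, "az": -26.7, "claw": 0.5},
    {"dx": -27, "dy": 281, "dz": 0, "ax": 0, "ay": 0, "az": -26.7, "claw": 0.5},
    {"dx": -27, "dy": 281, "dz": 0, "ax": 0, "ay": 0, "az": -26.7, "claw": 0.5},
    {"dx": -27, "dy": 281, "dz": 0, "ax": 0, "ay": 0, "az": -26.7, "claw": 0.5},
    {"dx": -27, "dy": 281, "dz": 0, "ax": 0, "ay": 0, "az": -26.7, "claw": 0.5},
    {"dx": -27, "dy": 281, "dz": 0, "ax": 0, "ay": 0, "az": -26.7, "claw": 0.5},
    {"dx": -27, "dy": 281, "dz": 0, "ax": 0, "ay": 0, "az": -26.7, "claw": 0.5}
  ]
}}

```text
t: 11.57
tcp_pos: [431.9, -22.4, 147.8]
orientation: [159.5, 89.8, -46.6]
wrist_force: [-0.5, -0.1, -0.1]
grip_width: 64.1
```

```bash
python3 look.py w10 1,12; python3 - <<'E'
from h import *
p,d=read_camera('scene');q,_=read_camera('top')
cv2.imwrite('pics/s10z.png',cv2.resize(p[110:210,110:240,::-1],None,fx=5,fy=5))
cv2.imwrite('pics/t10z.png',cv2.resize(q[170:270,320:400,::-1],None,fx=5,fy=5))
E
```

```text
t 11.5667 tcp [431.89 -22.43 147.84] yawY -116.09 down [ 0.0027 -0.0029 -1.    ] grip 64.05 F [-0.5 -0.1 -0.1]
1,12
  {'c': array([481.9, -49. ]), 'ang': -26.12, 'size': array([ 50.3, 108.6]), 'hole': array([508.9, -62.3]), 'hp': array([261.6,  86.9])}
```

View pics/w10.png

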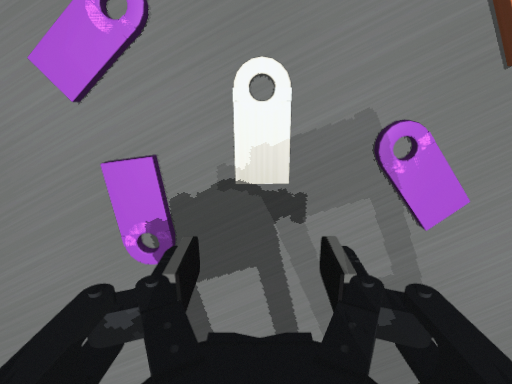

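View pics/s10z.png

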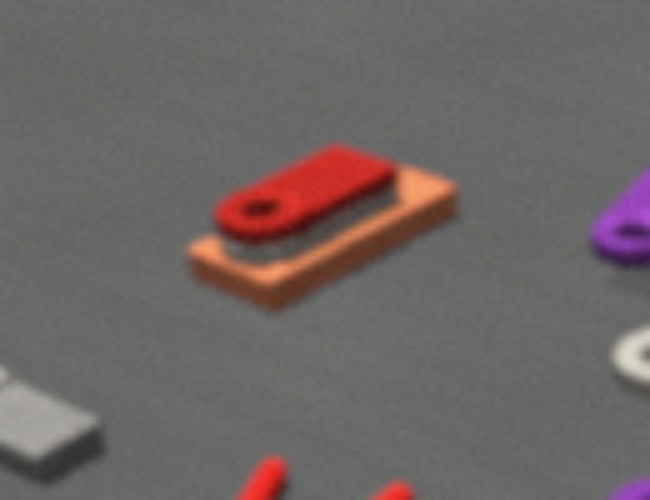

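View pics/t10z.png

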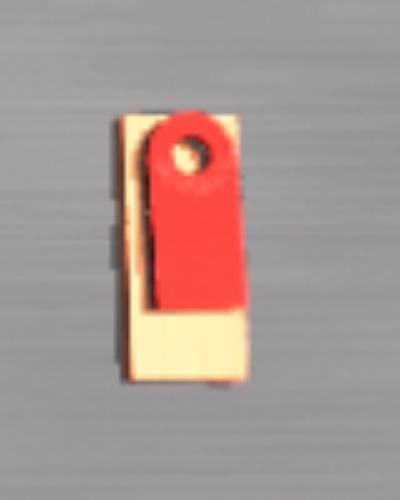

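{"op": "play_rows", "data": {
  "motion": [
    {"dx": 23, "dy": -12, "dz": -35, "ax": 0, "ay": 0, "az": 0, "claw": 0.4},
    {"dx": 46.4, "dy": -24.6, "dz": -65, "ax": 0, "ay": 0, "az": 0, "claw": 0.4},
    {"dx": 46.4, "dy": -24.6, "dz": -92, "ax": 0, "ay": 0, "az": 0, "claw": 0.4},
    {"dx": 46.4, "dy": -24.6, "dz": -92, "ax": 0, "ay": 0, "az": 0, "claw": 0.4},
    {"dx": 46.4, "dy": -24.6, "dz": -92, "ax": 0, "ay": 0, "az": 0, "claw": 0.4},
    {"dx": 46.4, "dy": -24.6, "dz": -92, "ax": 0, "ay": 0, "az": 0, "claw": 0.4},
    {"dx": 46.4, "dy": -24.6, "dz": -92, "ax": 0, "ay": 0, "az": 0, "claw": 0.4},
    {"dx": 46.4, "dy": -24.6, "dz": -92, "ax": 0, "ay": 0, "az": 0, "claw": 0.4}
  ]
}}

```text
t: 12.38
tcp_pos: [478.5, -46.9, 57.7]
orientation: [176.3, 89.6, -29.8]
wrist_force: [0.2, -0.0, 0.2]
grip_width: 59.8
```

```bash
python3 look.py w11 1,12; python3 - <<'E'
from h import *
def C(n):
    D=np.load(n+'.npz');s=dict(tcp_pos=D['tcp'],orientation=D['ori']);c=cam('wrist',s);return c,D
a,A=C('w10');b,B=C('w11')
ha=plates(A['p'],a,1,12,800)[0]['hp'];hb=[o for o in plates(B['p'],b,1,12,800) if o['hp'] is not None][0]['hp'];print(tri(a,ha,b,hb))
E
```

```text
t 12.3833 tcp [478.52 -46.89  57.66] yawY -116.09 down [ 0.0057 -0.0033 -1.    ] grip 59.83 F [ 0.2 -0.   0.2]
1,12
  {'c': array([506.3, -64.9]), 'ang': 48.66, 'size': array([49.1, 55.5]), 'hole': array([509.1, -62.5]), 'hp': array([260.5, 172.5])}
(array([508.90220361, -62.31746449,  10.79497453]), np.float64(0.04733202730063491))
```

View pics/w11.png

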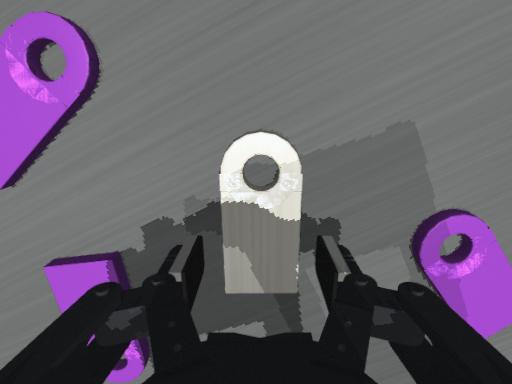

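{"op": "play_rows", "data": {
  "motion": [
    {"dx": 0.3, "dy": -0.1, "dz": -25, "ax": 0, "ay": 0, "az": 0, "claw": 0.4},
    {"dx": 0.3, "dy": -0.1, "dz": -35, "ax": 0, "ay": 0, "az": 0, "claw": 0.4},
    {"dx": 0.3, "dy": -0.1, "dz": -36.5, "ax": 0, "ay": 0, "az": 0, "claw": 0.4},
    {"dx": 0.3, "dy": -0.1, "dz": -36.5, "ax": 0, "ay": 0, "az": 0, "claw": 0.4},
    {"dx": 0.3, "dy": -0.1, "dz": -36.5, "ax": 0, "ay": 0, "az": 0, "claw": 0.3},
    {"dx": 0.3, "dy": -0.1, "dz": -36.5, "ax": 0, "ay": 0, "az": 0, "claw": -1},
    {"dx": 0.3, "dy": -0.1, "dz": -36.5, "ax": 0, "ay": 0, "az": 0, "claw": -1},
    {"dx": 0.3, "dy": -0.1, "dz": -36.5, "ax": 0, "ay": 0, "az": 0, "claw": -1},
    {"dx": 0.3, "dy": -0.1, "dz": -36.5, "ax": 0, "ay": 0, "az": 0, "claw": -1},
    {"dx": 0.3, "dy": -0.1, "dz": -36.5, "ax": 0, "ay": 0, "az": 0, "claw": -1},
    {"dx": 0.3, "dy": -0.1, "dz": -36.5, "ax": 0, "ay": 0, "az": 0, "claw": -1},
    {"dx": 0.3, "dy": -0.1, "dz": -36.5, "ax": 0, "ay": 0, "az": 0, "claw": -1}
  ]
}}

```text
t: 13.43
tcp_pos: [479.4, -47.1, 22.5]
orientation: [179.9, 89.5, -26.2]
wrist_force: [-1.5, 0.9, 5.5]
grip_width: 48.3
```

```bash
python3 look.py w12 1,12
```

```text
t 13.4333 tcp [479.4  -47.08  22.51] yawY -116.07 down [ 0.0077 -0.0038 -1.    ] grip 48.32 F [-1.5  0.9  5.5]
1,12
  {'c': array([509.1, -64.7]), 'ang': 49.37, 'size': array([44.7, 53.3]), 'hole': array([509.6, -61.7]), 'hp': array([259.4, 191.1])}
```

{"op": "play_rows", "data": {
  "motion": [
    {"dx": 0, "dy": 0, "dz": 15, "ax": 0, "ay": 0, "az": 0, "claw": -1},
    {"dx": 0, "dy": 0, "dz": 50, "ax": 0, "ay": 0, "az": 0, "claw": -1},
    {"dx": 0, "dy": -10, "dz": 85, "ax": 0, "ay": 0, "az": 0, "claw": -1},
    {"dx": 0, "dy": -35, "dz": 105, "ax": 0, "ay": 0, "az": 4, "claw": -1},
    {"dx": -2, "dy": -70, "dz": 105, "ax": 0, "ay": 0, "az": 9, "claw": -1},
    {"dx": -4, "dy": -105, "dz": 105, "ax": 0, "ay": 0, "az": 14, "claw": -1},
    {"dx": -5, "dy": -140, "dz": 105, "ax": 0, "ay": 0, "az": 19, "claw": -1},
    {"dx": -6, "dy": -175, "dz": 105, "ax": 0, "ay": 0, "az": 24, "claw": -1},
    {"dx": -7, "dy": -210, "dz": 100, "ax": 0, "ay": 0, "az": 26.8, "claw": -1},
    {"dx": -8, "dy": -240, "dz": 90, "ax": 0, "ay": 0, "az": 26.8, "claw": -1},
    {"dx": -8, "dy": -254.5, "dz": 78, "ax": 0, "ay": 0, "az": 26.8, "claw": -1},
    {"dx": -8, "dy": -254.5, "dz": 78, "ax": 0, "ay": 0, "az": 26.8, "claw": -1},
    {"dx": -8, "dy": -254.5, "dz": 78, "ax": 0, "ay": 0, "az": 26.8, "claw": -1},
    {"dx": -8, "dy": -254.5, "dz": 78, "ax": 0, "ay": 0, "az": 26.8, "claw": -1},
    {"dx": -8, "dy": -254.5, "dz": 78, "ax": 0, "ay": 0, "az": 26.8, "claw": -1},
    {"dx": -8, "dy": -254.5, "dz": 78, "ax": 0, "ay": 0, "az": 26.8, "claw": -1},
    {"dx": -8, "dy": -254.5, "dz": 78, "ax": 0, "ay": 0, "az": 26.8, "claw": -1},
    {"dx": -8, "dy": -254.5, "dz": 78, "ax": 0, "ay": 0, "az": 26.8, "claw": -1}
  ]
}}

```text
t: 14.98
tcp_pos: [471.7, -300.8, 101.0]
orientation: [178.0, 89.5, -1.2]
wrist_force: [-0.5, -0.1, -5.7]
grip_width: 47.5
```

```bash
python3 look.py w13 0,44 1,90
```

```text
t 14.9833 tcp [ 471.73 -300.83  100.97] yawY -89.19 down [ 9.1e-03 -2.0e-04 -1.0e+00] grip 47.53 F [-0.5 -0.1 -5.7]
0,44
  {'c': array([ 493.8, -299.8]), 'ang': 90.79, 'size': array([24.3, 26. ]), 'hole': None, 'hp': None}
  {'c': array([ 544.2, -301.7]), 'ang': 0.5, 'size': array([49.5, 65.9]), 'hole': array([ 553.1, -301.6]), 'hp': array([263.4,  91.1])}
1,90
  {'c': array([ 507.9, -304. ]), 'ang': 72.01, 'size': array([40.9, 54.3]), 'hole': array([ 497.2, -282.9]), 'hp': array([224.8, 206.4])}
```

View pics/w13.png

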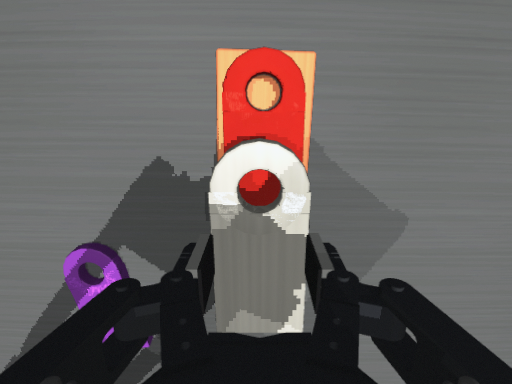

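```bash
cat > hole.py <<'E'
from h import *
import sys
def held(n,z,seed=(260,188),show=False):
    D=np.load(n+'.npz');s=dict(tcp_pos=D['tcp'],orientation=D['ori']);c=cam('wrist',s);p=D['p']
    h=cv2.cvtColor(p,cv2.COLOR_RGB2HSV);m=((h[...,1]>90)|(h[...,2]<110)).astype(np.uint8)
    sub=np.zeros_like(m);sub[155:225,225:296]=m[155:225,225:296]
    nl,l,st,ce=cv2.connectedComponentsWithStats(sub);k=l[seed[1],seed[0]]
    q=cv2.findContours((l==k).astype(np.uint8),cv2.RETR_EXTERNAL,cv2.CHAIN_APPROX_NONE)[0][0]
    e=cv2.fitEllipse(q);M=cv2.moments(q);mc=(M['m10']/M['m00'],M['m01']/M['m00'])
    print(n,"bbox",st[k],"ell",np.round(e[0],1),np.round(e[1],1),"mom",np.round(mc,1))
    w=plane(c,q.reshape(-1,2),z)[:,:2].astype(np.float32);print(" circle",cv2.minEnclosingCircle(w),"world",plane(c,[mc],z)[0].round(2), "ell",plane(c,[e[0]],z)[0].round(2))
held(sys.argv[1],float(sys.argv[2]))
E
python3 hole.py w13 90.4; python3 hole.py w12 12;python3 ang.py w13 0,44,92,125,205,330,553
python3 - <<'E'
import cv2;p=cv2.imread('pics/w13.png');cv2.imwrite('pics/w13z.png',cv2.resize(p[130:250,190:330],None,fx=5,fy=5,interpolation=0))
E
```

```text
w13 bbox [ 237  169   47   46 1589] ell [259.1 191.2] [43.6 44.8] mom [259.1 191.1]
 circle ((504.5852966308594, -299.63946533203125), 11.850266456604004) world [ 505.47 -299.72   90.4 ] ell [ 505.43 -299.72   90.4 ]
w12 bbox [ 237  174   46   39 1301] ell [259.4 193.6] [36.6 47. ] mom [259.6 194.2]
 circle ((509.65814208984375, -61.49333953857422), 11.251412391662598) world [508.5  -60.84  12.  ] ell [508.81 -60.91  12.  ]
0,44,92,125,205,330,553 angles [np.float32(1.39), np.float32(-0.26)] y at x [-276.71 -326.34] mid -301.53 width 49.63
```

View pics/w13z.png

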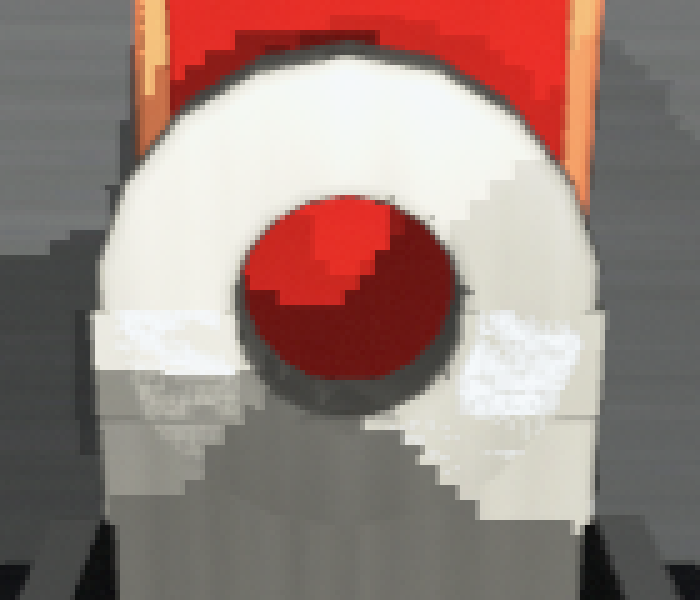

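{"op": "play_rows", "data": {
  "motion": [
    {"dx": 16, "dy": -1, "dz": 0, "ax": 0, "ay": 0, "az": 0, "claw": -1},
    {"dx": 32, "dy": -1.6, "dz": -5, "ax": 0, "ay": 0, "az": 0, "claw": -1},
    {"dx": 48.1, "dy": -1.6, "dz": -15, "ax": 0, "ay": 0, "az": 0, "claw": -1},
    {"dx": 48.1, "dy": -1.6, "dz": -25, "ax": 0, "ay": 0, "az": 0, "claw": -1},
    {"dx": 48.1, "dy": -1.6, "dz": -28.5, "ax": 0, "ay": 0, "az": 0, "claw": -1},
    {"dx": 48.1, "dy": -1.6, "dz": -28.5, "ax": 0, "ay": 0, "az": 0, "claw": -1},
    {"dx": 48.1, "dy": -1.6, "dz": -28.5, "ax": 0, "ay": 0, "az": 0, "claw": -1},
    {"dx": 48.1, "dy": -1.6, "dz": -28.5, "ax": 0, "ay": 0, "az": 0, "claw": -1},
    {"dx": 48.1, "dy": -1.6, "dz": -28.5, "ax": 0, "ay": 0, "az": 0, "claw": -1},
    {"dx": 48.1, "dy": -1.6, "dz": -28.5, "ax": 0, "ay": 0, "az": 0, "claw": -1},
    {"dx": 48.1, "dy": -1.6, "dz": -28.5, "ax": 0, "ay": 0, "az": 0, "claw": -1},
    {"dx": 48.1, "dy": -1.6, "dz": -28.5, "ax": 0, "ay": 0, "az": 0, "claw": -1}
  ]
}}

```text
t: 16.03
tcp_pos: [519.8, -302.8, 72.8]
orientation: [176.1, 89.5, -3.1]
wrist_force: [-0.3, 0.1, -3.9]
grip_width: 47.7
```

```bash
python3 look.py w14; python3 hole.py w14 62; python3 - <<'E'
from h import *
p,d=read_camera('scene')
cv2.imwrite('pics/s14z.png',cv2.resize(p[110:210,110:240,::-1],None,fx=5,fy=5))
p=cv2.imread('pics/w14.png');cv2.imwrite('pics/w14z.png',cv2.resize(p[110:250,190:330],None,fx=4,fy=4,interpolation=0))
print(state()['tcp_pos'])
E
```

```text
t 16.0333 tcp [ 519.79 -302.77   72.8 ] yawY -89.22 down [ 9.5e-03 -5.0e-04 -1.0e+00] grip 47.74 F [-0.3  0.1 -3.9]
w14 bbox [ 237  169   45   49 1529] ell [258.9 191.5] [43.3 45.7] mom [259.1 191. ]
 circle ((551.9073486328125, -300.63641357421875), 12.759710311889648) world [ 553.52 -301.68   62.  ] ell [ 553.27 -301.59   62.  ]
[ 519.78417319 -302.66531477   72.61533766]
```

View pics/w14z.png

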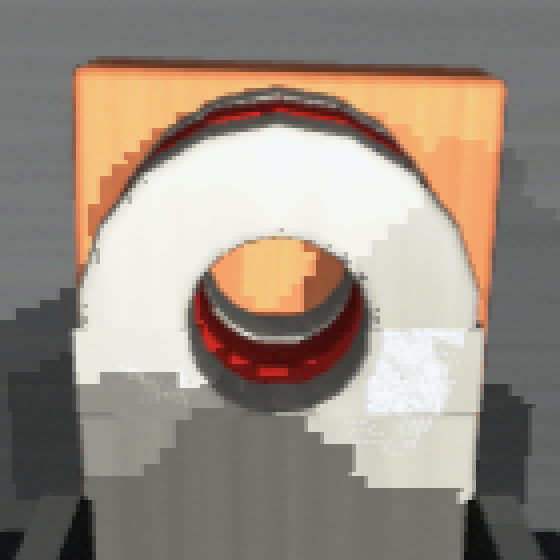

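View pics/s14z.png

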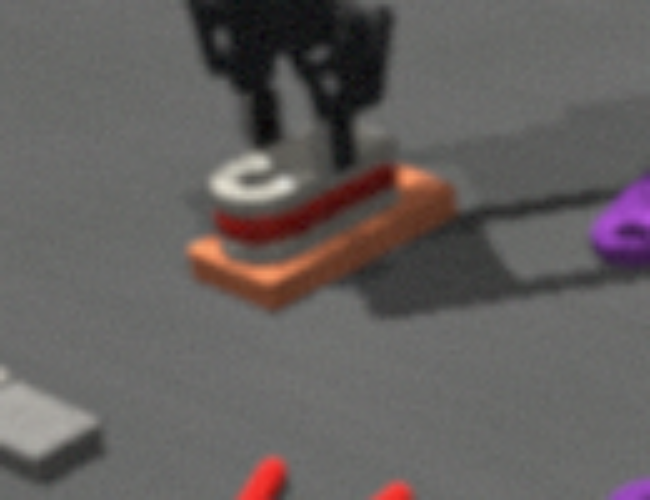

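{"op": "play_rows", "data": {
  "motion": [
    {"dx": 0.1, "dy": 0.1, "dz": -1.5, "ax": 0, "ay": 0, "az": 0, "claw": -1},
    {"dx": 0.1, "dy": 0.1, "dz": -3, "ax": 0, "ay": 0, "az": 0, "claw": -1},
    {"dx": 0.1, "dy": 0.1, "dz": -4, "ax": 0, "ay": 0, "az": 0, "claw": -1},
    {"dx": 0.1, "dy": 0.1, "dz": -4.5, "ax": 0, "ay": 0, "az": 0, "claw": -1},
    {"dx": 0.1, "dy": 0.1, "dz": -5, "ax": 0, "ay": 0, "az": 0, "claw": -1},
    {"dx": 0.1, "dy": 0.1, "dz": -5.3, "ax": 0, "ay": 0, "az": 0, "claw": -1},
    {"dx": 0.1, "dy": 0.1, "dz": -5.5, "ax": 0, "ay": 0, "az": 0, "claw": -1},
    {"dx": 0.1, "dy": 0.1, "dz": -5.5, "ax": 0, "ay": 0, "az": 0, "claw": -1},
    {"dx": 0.1, "dy": 0.1, "dz": -5.5, "ax": 0, "ay": 0, "az": 0, "claw": -1},
    {"dx": 0.1, "dy": 0.1, "dz": -5.5, "ax": 0, "ay": 0, "az": 0, "claw": -1}
  ]
}}

```text
t: 16.97
tcp_pos: [519.9, -302.6, 67.2]
orientation: [176.6, 89.5, -2.7]
wrist_force: [0.7, -0.8, -5.4]
grip_width: 47.2
```

{"op": "play_rows", "data": {
  "motion": [
    {"dx": 0, "dy": 0, "dz": -0.3, "ax": 0, "ay": 0, "az": 0, "claw": -1},
    {"dx": 0, "dy": 0, "dz": -0.6, "ax": 0, "ay": 0, "az": 0, "claw": -1},
    {"dx": 0, "dy": 0, "dz": -0.8, "ax": 0, "ay": 0, "az": 0, "claw": -1},
    {"dx": 0, "dy": 0, "dz": -1, "ax": 0, "ay": 0, "az": 0, "claw": -1},
    {"dx": 0, "dy": 0, "dz": -1, "ax": 0, "ay": 0, "az": 0, "claw": -1},
    {"dx": 0, "dy": 0, "dz": -1, "ax": 0, "ay": 0, "az": 0, "claw": -1}
  ]
}}

```text
t: 17.47
tcp_pos: [520.0, -302.7, 66.6]
orientation: [175.3, 89.4, -3.9]
wrist_force: [-1.5, 0.8, 0.9]
grip_width: 47.6
```

{"op": "play_rows", "data": {
  "motion": [
    {"dx": 0, "dy": 0, "dz": -0.3, "ax": 0, "ay": 0, "az": 0, "claw": -1},
    {"dx": 0, "dy": 0, "dz": -0.6, "ax": 0, "ay": 0, "az": 0, "claw": -1},
    {"dx": 0, "dy": 0, "dz": -0.6, "ax": 0, "ay": 0, "az": 0, "claw": -1},
    {"dx": 0, "dy": 0, "dz": -0.6, "ax": 0, "ay": 0, "az": 0, "claw": -1}
  ]
}}

```text
t: 17.8
tcp_pos: [520.0, -302.7, 66.6]
orientation: [174.2, 89.4, -5.0]
wrist_force: [-3.0, 2.8, 5.5]
grip_width: 47.7
```

```bash
python3 look.py w15; python3 hole.py w15 56; python3 - <<'E'
import cv2
p=cv2.imread('pics/w15.png');cv2.imwrite('pics/w15z.png',cv2.resize(p[110:250,190:330],None,fx=4,fy=4,interpolation=0))
E
```

```text
t 17.8 tcp [ 520.01 -302.69   66.6 ] yawY -89.22 down [ 1.000e-02 -9.000e-04 -9.999e-01] grip 47.72 F [-3.   2.8  5.5]
w15 bbox [ 237  169   45   46 1548] ell [259.1 191.3] [43.7 44.8] mom [259.1 191.2]
 circle ((552.9667358398438, -301.1260681152344), 11.818014144897461) world [ 553.68 -301.58   56.  ] ell [ 553.64 -301.57   56.  ]
```

View pics/w15z.png

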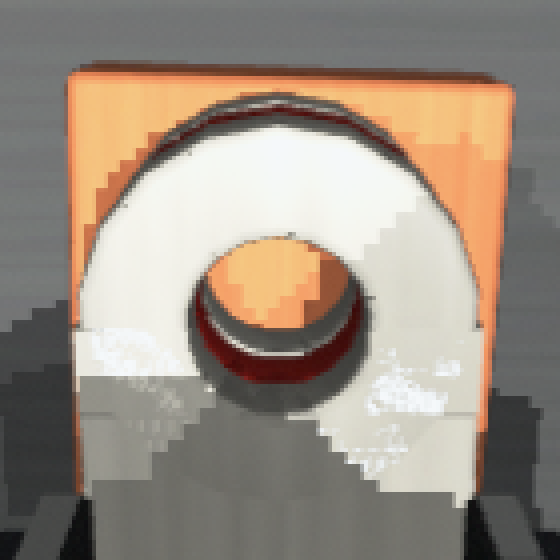

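{"op": "play_rows", "data": {
  "motion": [
    {"dx": 0, "dy": 0, "dz": 0, "ax": 0, "ay": 0, "az": 0, "claw": 0.1},
    {"dx": 0, "dy": 0, "dz": 0, "ax": 0, "ay": 0, "az": 0, "claw": 0.18},
    {"dx": 0, "dy": 0, "dz": 0, "ax": 0, "ay": 0, "az": 0, "claw": 0.25},
    {"dx": 0, "dy": 0, "dz": 0, "ax": 0, "ay": 0, "az": 0, "claw": 0.4},
    {"dx": 0, "dy": 0, "dz": 0, "ax": 0, "ay": 0, "az": 0, "claw": 0.4},
    {"dx": 0, "dy": 0, "dz": 1, "ax": 0, "ay": 0, "az": 0, "claw": 0.5},
    {"dx": 0, "dy": 0, "dz": 20, "ax": 0, "ay": 0, "az": 0, "claw": 0.5},
    {"dx": 0, "dy": 0, "dz": 50, "ax": 0, "ay": 0, "az": 0, "claw": 0.5},
    {"dx": -30, "dy": 0, "dz": 75, "ax": 0, "ay": 0, "az": 0, "claw": 0.5},
    {"dx": -55, "dy": 0, "dz": 85, "ax": 0, "ay": 0, "az": 0, "claw": 0.5},
    {"dx": -60, "dy": 0, "dz": 85, "ax": 0, "ay": 0, "az": 0, "claw": 0.5},
    {"dx": -60, "dy": 0, "dz": 85, "ax": 0, "ay": 0, "az": 0, "claw": 0.5},
    {"dx": -60, "dy": 0, "dz": 85, "ax": 0, "ay": 0, "az": 0, "claw": 0.5},
    {"dx": -60, "dy": 0, "dz": 85, "ax": 0, "ay": 0, "az": 0, "claw": 0.5}
  ]
}}

```text
t: 19.02
tcp_pos: [460.8, -302.8, 151.0]
orientation: [175.8, 89.4, -3.4]
wrist_force: [1.6, -0.6, -0.7]
grip_width: 64.1
```

```bash
python3 look.py w16 1,56; python3 - <<'E'
from h import *
p,d=read_camera('scene');q,_=read_camera('top');np.savez('fin.npz',p=p,q=q)
a=cv2.resize(p[120:180,130:215,::-1],None,fx=7,fy=7,interpolation=cv2.INTER_CUBIC);cv2.imwrite('pics/s16z.png',a)
cv2.imwrite('pics/t16.png',q[:,:,::-1])
for o in plates(q,cam('top'),1,56):print(o)
for o in plates(p,cam('scene'),1,56):print('s',o)
E
```

```text
t 19.0167 tcp [ 460.76 -302.75  151.02] yawY -89.22 down [ 1.030e-02 -6.000e-04 -9.999e-01] grip 64.15 F [ 1.6 -0.6 -0.7]
1,56
  {'c': array([ 523. , -302.1]), 'ang': 0.58, 'size': array([ 49.7, 108.4]), 'hole': array([ 553.4, -301.6]), 'hp': array([260.2,  76.6])}
{'c': array([241.4, 417.8]), 'ang': 87.36, 'size': array([ 25.8, 153.4]), 'hole': None, 'hp': None}
{'c': array([285.8, 126.3]), 'ang': -89.56, 'size': array([112.1, 398.1]), 'hole': array([300.9, 121.9]), 'hp': array([202.5, 296. ])}
{'c': array([402.5, 196. ]), 'ang': -89.51, 'size': array([ 34.2, 141.9]), 'hole': array([392.3, 144.4]), 'hp': array([194.6, 260.5])}
{'c': array([448.1, -59.5]), 'ang': -90.04, 'size': array([ 45.1, 238.1]), 'hole': array([453.1, -84.7]), 'hp': array([281.1, 237.6])}
{'c': array([448.6, 219.8]), 'ang': -89.58, 'size': array([ 42.8, 208.3]), 'hole': array([455.9, 163.9]), 'hp': array([188. , 236.4])}
{'c': array([492., 361.]), 'ang': 90.5, 'size': array([ 24.6, 153.6]), 'hole': None, 'hp': None}
{'c': array([579.1,  25.9]), 'ang': -89.25, 'size': array([ 202.5, 1128.7]), 'hole': array([602.4
[... 1766 characters left out ...]
0.8, 240.2]), 'hole': None, 'hp': None}
s {'c': array([609.6, 303.9]), 'ang': 96.62, 'size': array([34.7, 75.3]), 'hole': None, 'hp': None}
s {'c': array([564.6, 297.2]), 'ang': 124.76, 'size': array([80. , 80.1]), 'hole': None, 'hp': None}
s {'c': array([ 527.9, -300.5]), 'ang': -2.04, 'size': array([ 51.9, 107. ]), 'hole': array([ 557.3, -299.5]), 'hp': array([161.1, 147.3])}
s {'c': array([-1843.9,   379.6]), 'ang': 171.2, 'size': array([114.7, 993.2]), 'hole': None, 'hp': None}
s {'c': array([-4604.2,   151.2]), 'ang': 2.21, 'size': array([ 331. , 3497.4]), 'hole': None, 'hp': None}
s {'c': array([-4532.3,  -626.3]), 'ang': 4.47, 'size': array([1157.2, 3447.2]), 'hole': None, 'hp': None}
```

View pics/w16.png

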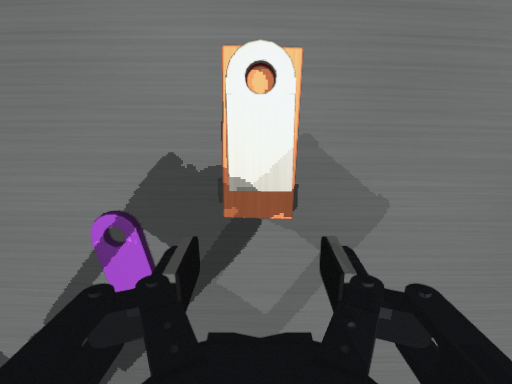

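View pics/s16z.png

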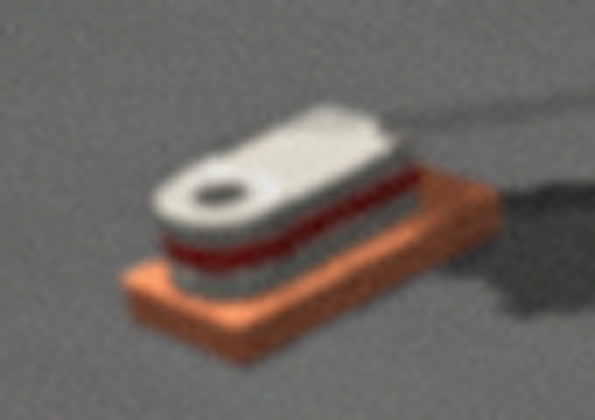

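View pics/t16.png

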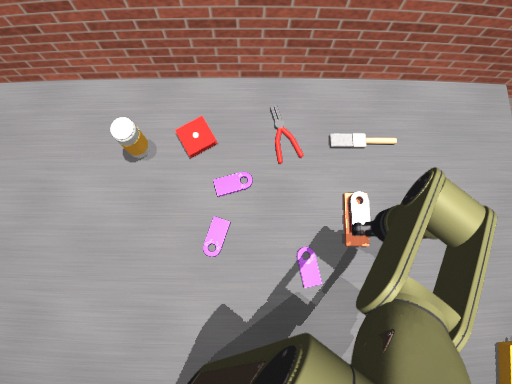

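```bash
python3 - <<'E'
from h import *
c=cam('scene')
u=np.array([np.cos(.013),np.sin(.013)]);v=np.array([-u[1],u[0]]);o=np.array([523.6,-302])
def zoom(x,y,z): return ((proj(c,[x,y,z])[0]-[130,120]+.5)*7-.5).round(0)
# silhouette left-most of rounded end, and near square corners, per level; image col extents
t=np.linspace(-90,90,91)*np.pi/180
for z in(20,32,44,56):
    arc=np.array([zoom(*(o+u*(30+25*np.cos(a))+v*25*np.sin(a)),z) for a in t])
    print(z,"leftmost",arc[arc[:,0].argmin()],"corner+y",zoom(*(o-55*u+25*v),z),"corner-y",zoom(*(o-55*u-25*v),z))
p=np.load('fin.npz')['p'];a=p[120:180,130:215]
for r in range(22,46): 
    print(r+120,[tuple(map(int,a[r,k])) for k in range(18,34)] if r in(34,35,36,37) else '')
for k in (50,54): print('col',k,[tuple(map(int,a[r,k])) for r in range(14,50)])
E
```

```text
20 leftmost [170. 276.] corner+y [426. 210.] corner-y [338. 181.]
32 leftmost [166. 248.] corner+y [424. 184.] corner-y [335. 155.]
44 leftmost [162. 222.] corner+y [422. 158.] corner-y [332. 129.]
56 leftmost [158. 193.] corner+y [420. 131.] corner-y [330. 103.]
142 
143 
144 
145 
146 
147 
148 
149 
150 
151 
152 
153 
154 [(104, 105, 104), (104, 106, 104), (105, 108, 106), (98, 97, 96), (101, 92, 89), (91, 66, 64), (86, 57, 51), (90, 63, 58), (88, 70, 68), (87, 73, 70), (85, 74, 68), (81, 75, 67), (80, 72, 68), (83, 75, 70), (81, 72, 69), (83, 70, 64)]
155 [(103, 103, 101), (100, 102, 100), (101, 103, 102), (103, 104, 102), (96, 88, 88), (94, 69, 66), (88, 43, 39), (87, 35, 36), (94, 43, 40), (89, 46, 45), (90, 55, 49), (89, 54, 50), (89, 55, 53), (85, 55, 52), (87, 52, 49), (89, 49, 47)]
156 [(102, 105, 101), (104, 102, 103), (106, 105, 100), (119, 108, 103), (122, 104, 100), (110, 84, 79), (92, 54, 49), (88, 31, 25), (89, 27, 23), (87, 22, 19), (84, 15, 18), (86, 28, 22), (82, 24, 21), (86, 30, 27), (88, 31, 30), (86, 26, 22)]
157 [(113, 108, 105), (130, 113, 105), (155, 127, 1
[... 665 characters left out ...]
 54, 35), (100, 59, 41), (95, 64, 52), (89, 77, 73), (98, 98, 100), (108, 108, 107), (106, 107, 105), (104, 106, 107), (110, 109, 109)]
col 54 [(106, 105, 103), (104, 106, 106), (106, 104, 101), (114, 114, 108), (135, 132, 126), (171, 165, 156), (194, 190, 178), (176, 170, 160), (123, 121, 113), (84, 85, 79), (80, 72, 66), (80, 59, 57), (74, 32, 26), (75, 18, 22), (71, 26, 23), (72, 45, 43), (72, 66, 62), (77, 76, 70), (92, 77, 70), (139, 94, 73), (183, 111, 78), (200, 118, 84), (157, 90, 60), (109, 62, 42), (101, 61, 39), (98, 55, 38), (93, 56, 34), (88, 63, 55), (84, 76, 75), (95, 93, 94), (104, 104, 105), (108, 107, 105), (107, 108, 106), (108, 108, 105), (107, 107, 106), (108, 108, 106)]
```

```bash
python3 -c "
from workcell import *
print(state()['t'],state()['wrist_force']);print(finish_job())"
```

```text
19.1667 [-3.56905950e-01  2.31797155e-04  1.10648240e+00]
the job is handed in; nothing more can be done
None
```

The three-layer lug is built on the copper block: the red filler plate lies on the base plate and the bare steel cover on the filler, all rounded ends toward +x. I handed it in at about 19.2 s, with the gripper clear of everything.

**Setting down:** Each plate went down in sub-millimetre steps. Filler and cover were let go at a contact force of about 6 N, at the heights expected for a 12 mm stack.

**Last checks:**
- **Holes:** From the wrist camera, the hole centres read about (553.5, -301.6) mm for the base, (553, -301.6) for the filler and (553.5, -301.6) for the cover.
- **Angles:** All three plates read between 0.5 and 0.8 degrees in the wrist views.
- **Second view:** The scene camera puts the cover's hole within 0.6 mm of where it read the base's hole at the start.
- **Other tools:** They and the purple plates look unmoved in the last top view.

**What did not agree fully:**
- **Camera height:** Wrist readings shifted by about 0.5 mm in x depending on camera height.
- **Filler position:** A thin sliver of base showing past the filler suggests the filler sits about 0.5 mm toward the square end.
- **Layer edges:** The layer edges in the scene view allow for offsets up to about 1 mm.
- **Cover angle:** The scene view gave the cover's angle as -2 degrees. I put this down to that camera's coarse resolution rather than a real tilt.
- **Base plate:** After the filler went on, I could see the base only at its edges and through the hole, so I could not measure its pose again. It showed no sign of having shifted.

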